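Pack glaze test tiles into the corner of the setting-out board

ROBOT

A 7-joint arm with a two-finger parallel gripper is mounted at the origin on a cart in front of the work surface, level with it; the furniture and walls round the work are solid. World frame = base frame: x ahead of the robot, y to its left, z up, the work surface at z = 0. Lengths are in m, angles in rad, forces in N, time in s.
With the tool pointing down it reaches from about 0.35 to 0.9 m from the base axis. Payload 7.2 kg.
Tool frame: the origin (TCP) lies at the very end of the fingers, on their centre line; the grasp point (between the pads) lies behind it (ctrl.grasp_offset is the z of the grasp point in the tool frame, in m); z points along the fingers, y is the line along which they close (so a half turn about z gives the same grasp; the last joint's range is limited). The gripper opens to 85 mm and grips with 20 to 120 N. Pads are 22 mm wide; open, the fingers measure 114 mm over their backs; the gripper's body (76 mm by 85 mm) begins 54 mm behind the grasp point. The pads swing forward as they close: fully open they stand 13 mm farther back than shut.
Start: joints at [-1.372, 0.411, -0.013, 1.596, 0.006, 1.134, -0.082], TCP at [0.165, 0.603, 0.231] pointing down, gripper open.
Joint ranges: [-2.95, 2.95], [-0.29, 1.99], [-1.47, 1.44], [0.14, 2.54], [-1.03, 4.17], [0.13, 1.85], [-2.86, 2.86]. Speed limits (rad/s): [2.39, 2.39, 3.01, 3.01, 3.14, 3.14, 3.14].

INTERFACE

Orientations are given as [roll, pitch, yaw] about the fixed x, y, z axes, in that order (R = Rz(yaw) Ry(pitch) Rx(roll)).
In Python, from bench import monitor, imaging, hand_in, ctrl gives the robot as it stands. The module is installed in compiled form; this text tells all that it offers.
- The arm moves only by the tool step_arm, never from a script. Its argument "plan" is text: rows parted by semicolons, each of 7 numbers parted by spaces: the closure, from 0 (fully open) to 1 (shut), then the shift along the world's x, y, z scaled (see below), then the turn, a rotation vector about the world's x, y, z scaled (see below). A call has exactly 10 rows; each row shifts and turns the commanded pose from where the row before left it; what a row does not reach is not made up. The controller multiplies each number of a shift by 4 cm and each number of a turn by 0.12 rad. A row lasts 1/8 s, in which the tool goes at most 62.5 mm and 10.7 degrees, less where a joint would pass 70% of its speed; a pose out of reach is approached as far as the arm can. A call with a number of a shift or a turn outside -1 to 1 is refused whole. A call with a gripper value outside its range is refused whole. The fingers move at their own pace and stop on an object; "squeeze" is the grip in N (left out, the last holds). Time passes only in rows, so rows that do not move let the fingers close, or fill a call up. It gives the time, the measured TCP pose, the force, the opening and the grip force at its end, in the units of the state.
- monitor.state(): the state, without advancing time (a new reading comes with each control period).
- imaging.grab_frame(name): name is "scene" or "side" or "wrist"; returns a dict with "frame" (480x640x3 uint8, red, green, blue), "depth" (480x640 float32, m along the optical axis (not along the pixel's ray), 0 where there is no reading), "mtx" (3x3 intrinsics, pixels), "rvec" (rotation vector, rad) and "tvec" (3), from world to camera coordinates, as OpenCV has them; the wrist camera has in their place "mount" (4x4, takes a point from camera to tool coordinates, whose origin is the TCP and whose axes are the flange's). Camera axes: x right, y down, z forward; pixel columns grow to the right and rows downward; lengths in m; the calibration is good to about 2 mm. A picture is of the moment at which its call begins: read the wrist's pose just before it.
- hand_in(): hands the job in; it is judged then, once.
The state is a dict: "t": time; "qpos": joint angles; "qd": joint speeds; "effort": joint torques, N m; "position": TCP position; "orientation": TCP orientation; "force": force on the tool from outside, world axes, zero at the start; "ft_torque": the same for the moment, N m; "width": finger opening in m; "grasp_force": force on a finger pad.
Only numpy, scipy, OpenCV 4.12 (cv2) and the standard library are available. Lean on these libraries where they do the work, as an engineer would, in place of code of your own. Each camera call takes 0.05 s, during which the arm holds its last target. There are 200 camera calls.

TASK

Set the test tiles out for spraying, starting from the corner of the small white board with two wooden fences: stand the teal tile on the board with its flat back to the long far fence, and slide it along until it butts against the stop at the left end. Then stand the orange tile beside it the same way and push it sideways up against the teal one. Leave both upright, backs to the fence, with no gaps; do not disturb the blue tile, the cup or the jar.

Things in the scene. Friction and masses are not known exactly. Their poses are not given: they have to be found in the camera images.
- tile_teal_mid (a point): L-shaped ceramic test tile on its foot, 61 mm tall, 34 mm wide (y), about 50 g. Upright plate 8 mm thick with a flat back; the foot, 8 mm high, reaches 30 mm from the plate's back face towards -x, the glazed front. This point: middle of the upright plate, 35 mm above the underside, 4 mm in front of the back face. z up, x from front to back. Glazed teal (grey-green).
- tile_orange_mid (a point): L-shaped ceramic test tile on its foot, 61 mm tall, 34 mm wide (y), about 50 g. Upright plate 8 mm thick with a flat back; the foot, 8 mm high, reaches 30 mm from the plate's back face towards -x, the glazed front. This point: middle of the upright plate, 35 mm above the underside, 4 mm in front of the back face. z up, x from front to back. Glazed orange-brown.
- tile_blue_mid (a point): L-shaped ceramic test tile on its foot, 61 mm tall, 34 mm wide (y), about 50 g. Upright plate 8 mm thick with a flat back; the foot, 8 mm high, reaches 30 mm from the plate's back face towards -x, the glazed front. This point: middle of the upright plate, 35 mm above the underside, 4 mm in front of the back face. z up, x from front to back. Glazed dark blue; a bystander to leave alone.
- corner (a point): Reference corner of the fixed white board (140 x 180 x 10 mm, flat on the table): on its upper face, where the inner faces of its two fences meet. x points to the long far fence (inner face at x = 0), y to the end stop on the left (inner face at y = 0), z up; the free face, 128 x 168 mm, lies on the -x, -y side. Fences are 12 mm thick and 12 mm above the board's face.
- end_stop: The short fence, or stop, at the left end of the board, fixed to it, brown wood, 12 mm thick and 12 mm high, 128 mm long. Origin and axes: centre of the board's underside, same axes as the corner.
- cup: Cream bisque beaker, 64 mm wide, 79 mm tall, origin under its centre; a bystander.
- jar: Brown jar with a white lid, 58 mm wide, 80 mm tall, origin under its centre; a bystander.
Mind the look-alikes: they are no part of the job. What is shaped like the part that bears tile_orange_mid but red is not meant.

How it is judged:
By the outcome, as a careful person would: the job done as asked, in the order asked, and still so for the second after the job is handed in, with the robot touching nothing.
It also fails if it takes over 58 s, if anything falls off the work surface, if the arm or the gripper's body presses on something with over 40 N, if the wrist force passes 120 N, or if a joint passes its speed limit or range.

## Working session

There is one attempt and no reset: what is moved stays moved. The work goes in short steps, Python scripts to look and compute and a tool call to move; the robot and the scene stay as the last step left them, time stands still between calls to the robot, and variables do not carry over. Pictures are saved under pics/ and viewed, at most 10 in all, crops included, and the job is handed in when it is done.

Besides the shell and the picture viewer there is one more tool, called after "Call:" in YAML: its name, and indented under it one key for each argument. step_arm: Moves the arm, as the interface text tells. Shifts and turns lie within -1 to 1; 1 stands for 4 cm of shift or 0.12 rad of turn. Its arguments: {"type":"object","properties":{"plan":{"type":"string"},"squeeze":{"type":"number"}},"required":["plan"]}

```bash
mkdir -p pics; python3 - <<'E'
from bench import monitor, imaging, ctrl
import cv2, numpy as np
s=monitor.state(); print(s, ctrl.grasp_offset)
for n in("scene","side"):
    f=imaging.grab_frame(n); np.savez(f"{n}0.npz",**f)
    cv2.imwrite(f"pics/{n}0.png",f["frame"][:,:,::-1])
    print(n,f["mtx"].tolist(),f["rvec"],f["tvec"])
E
```

```text
{'t': 0.0, 'qpos': array([-1.37221088,  0.41187674, -0.01271254,  1.5970553 ,  0.00558811,
        1.13426196, -0.08217846]), 'qd': array([ 0.00211427,  0.00080644,  0.00222287,  0.00141953,  0.00095079,
       -0.00021606, -0.00028795]), 'effort': array([-1.57734070e-03, -6.00620842e+01,  6.81496281e-01, -2.99415100e+01,
        1.38901896e-02,  1.07503898e-02,  1.58528269e-05]), 'position': array([0.16467698, 0.60240919, 0.23046287]), 'orientation': array([-3.14002994e+00,  9.98789923e-05,  2.87484896e+00]), 'force': array([-0.02875701,  0.95846923, -0.64492629]), 'ft_torque': array([ 0.02039455, -0.00127827,  0.02136114]), 'grasp_force': 0.0, 'width': 0.08529978905635263} -0.0187
scene [[544.4335074610141, 0.0, 317.43139543074057], [0.0, 544.4335074610141, 236.30879046817273], [0.0, 0.0, 1.0]] [ 2.12035805 -1.22383376  0.49085732] [-0.23588597  0.43130143  0.7176426 ]
side [[465.69892720279637, 0.0, 322.054583987077], [0.0, 465.69892720279637, 239.44337371256665], [0.0, 0.0, 1.0]] [ 1.7860792   1.67680894 -0.75176499] [-0.12424754 -0.36009515  1.53989217]
```

View pics/scene0.png

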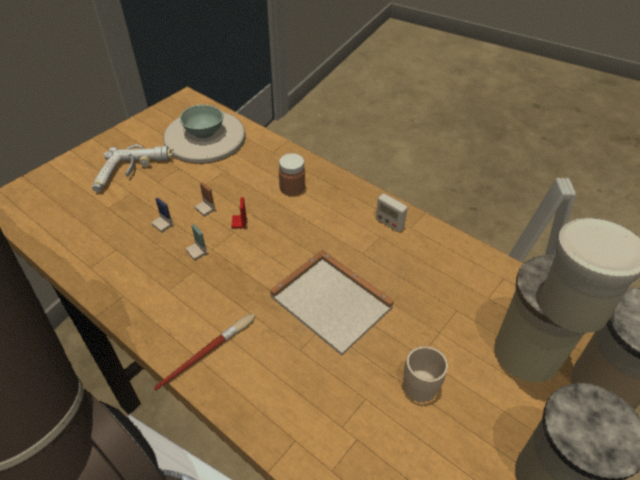

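View pics/side0.png

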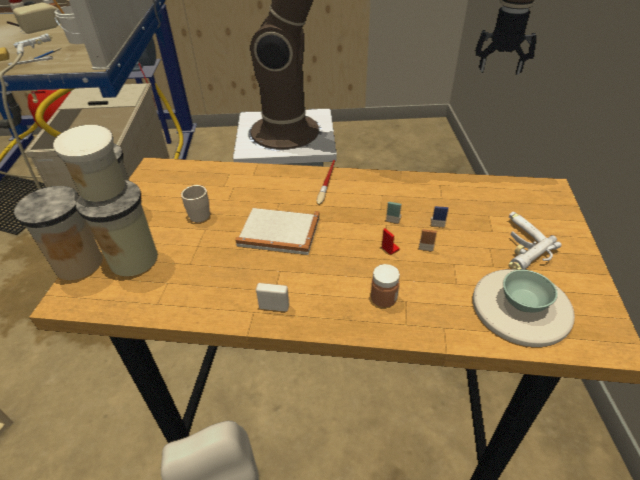

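The scene view shows these candidates for the orange tile: orange-brown tile (206,198), red look-alike (240,215) and brown jar (291,175). For the teal tile they are the teal tile (197,243) and the green bowl (202,122). The blue tile is at (163,215). The board is near (330,300), with the far fence from (322,257) to (392,300) and the stop from (272,297) to (322,257). The side view agrees: teal (394,212), orange (428,240), red (389,241), blue (440,216).

```bash
cat > h.py <<'E'
import cv2, numpy as np
def load(n): return dict(np.load(n))
def pts(f,mask):
    """world points of masked pixels from depth"""
    v,u=np.nonzero(mask&(f["depth"]>0)); z=f["depth"][v,u]
    K=f["mtx"]; c=np.stack([(u-K[0,2])/K[0,0]*z,(v-K[1,2])/K[1,1]*z,z],1)
    R=cv2.Rodrigues(f["rvec"])[0]; return (c-f["tvec"])@R
def ray(f,u,v,h):
    K=f["mtx"];R=cv2.Rodrigues(f["rvec"])[0]
    d=R.T@np.array([(u-K[0,2])/K[0,0],(v-K[1,2])/K[1,1],1]); o=-R.T@f["tvec"]
    return o+d*(h-o[2])/d[2]
E
python3 - <<'E'
from h import *
for n,boxes in(("scene",dict(teal=(180,220,215,262),orange=(190,178,218,218),blue=(148,192,176,234),red=(228,195,250,232),cup=(400,340,450,405),jar=(272,150,310,198),board=(265,245,398,356))),("side",dict(teal=(380,198,408,226),orange=(415,225,442,254),blue=(428,202,452,230),red=(378,225,402,256),board=(228,200,330,260)))):
    f=load(n+"0.npz")
    for k,(a,b,c,d) in boxes.items():
        m=np.zeros((480,640),bool); m[b:d,a:c]=1
        P=pts(f,m)
        if k=="board":
            hsv=cv2.cvtColor(f["frame"],cv2.COLOR_RGB2HSV); 
            top=m&(hsv[...,1]<70)&(hsv[...,2]>110)
            P=pts(f,top); P=P[(P[:,2]>.004)&(P[:,2]<.016)]
            r=cv2.minAreaRect((P[:,:2]*1000).astype(np.float32)); print(n,k,len(P),P.mean(0).round(4),r, cv2.boxPoints(r).tolist())
            continue
        for lo,hi in((.003,.012),(.012,.09)):
            Q=P[(P[:,2]>lo)&(P[:,2]<hi)]
            if len(Q)<4: continue
            r=cv2.minAreaRect((Q[:,:2]*1000).astype(np.float32)); print(n,k,lo,len(Q),Q.mean(0).round(4),"zmax",Q[:,2].max().round(3),np.round(r[0],1),np.round(r[1],1),round(r[2],1))
f=load("scene0.npz"); g=cv2.resize(f["frame"][175:345,140:400],None,fx=3,fy=3,interpolation=cv2.INTER_CUBIC); cv2.imwrite("pics/crop1.png",g[:,:,::-1])
E
```

```text
scene teal 0.003 186 [0.4692 0.2783 0.0071] zmax 0.012 [485.5 285.6] [81.7 51. ] 62.7
scene teal 0.012 202 [0.4787 0.2717 0.0404] zmax 0.063 [481.5 275.1] [38.9  8.5] 68.6
scene orange 0.003 155 [0.5757 0.3392 0.0068] zmax 0.012 [578.  341.6] [36.5 29.5] 74.9
scene orange 0.012 210 [0.5867 0.3356 0.0392] zmax 0.062 [588.7 337.9] [37.2  9.7] 74.2
scene blue 0.003 158 [0.4929 0.3879 0.007 ] zmax 0.012 [495.3 390. ] [37.5 30. ] 78.9
scene blue 0.012 214 [0.5043 0.3833 0.039 ] zmax 0.061 [505.8 386.5] [37.6 10.1] 79.2
scene red 0.003 141 [0.5774 0.2539 0.0068] zmax 0.011 [581.3 253.3] [39.1 30. ] 31.2
scene red 0.012 136 [0.5821 0.2395 0.0423] zmax 0.062 [586.4 243.1] [35.6  8. ] 32.2
scene cup 0.003 201 [ 0.4305 -0.2231  0.0082] zmax 0.012 [ 448.7 -218.2] [107.3  78. ] 32.8
scene cup 0.012 1728 [ 0.4205 -0.2238  0.0516] zmax 0.081 [ 419.9 -223.3] [62.1 63.1] 22.2
scene jar 0.003 73 [0.7124 0.204  0.0077] zmax 0.012 [716.1 207.7] [25.2 56.5] 24.5
scene jar 0.012 905 [0.7201 0.2068 0.0558] zmax 0.082 [729.  212.8] [55.7 56.3] 12.1
scene board 5430 [ 0.4889 -0.0208  0.0088] ((492.511810302
[... 540 characters left out ...]
.3402 0.0387] zmax 0.062 [592.7 340.8] [33.8 12.2] 79.3
side blue 0.003 44 [0.5089 0.3913 0.0072] zmax 0.012 [486.1 399.8] [40.4 59.2] 75.7
side blue 0.012 238 [0.5109 0.3887 0.0382] zmax 0.062 [511.1 389. ] [34.5 11.6] 73.1
side red 0.003 66 [0.5893 0.2577 0.0074] zmax 0.012 [569.9 250.6] [67.8 44.3] 42.3
side red 0.012 213 [0.5927 0.2463 0.0386] zmax 0.063 [590.  246.9] [36.3 10.7] 33.6
side board 1908 [ 0.4903 -0.0161  0.0092] ((500.914306640625, -13.688819885253906), (175.82200622558594, 143.63026428222656), 77.05552673339844) [[411.23150634765625, -83.27872467041016], [551.2117919921875, -115.4528579711914], [590.5971069335938, 55.901084899902344], [450.6168212890625, 88.0752182006836]]
```

View pics/crop1.png

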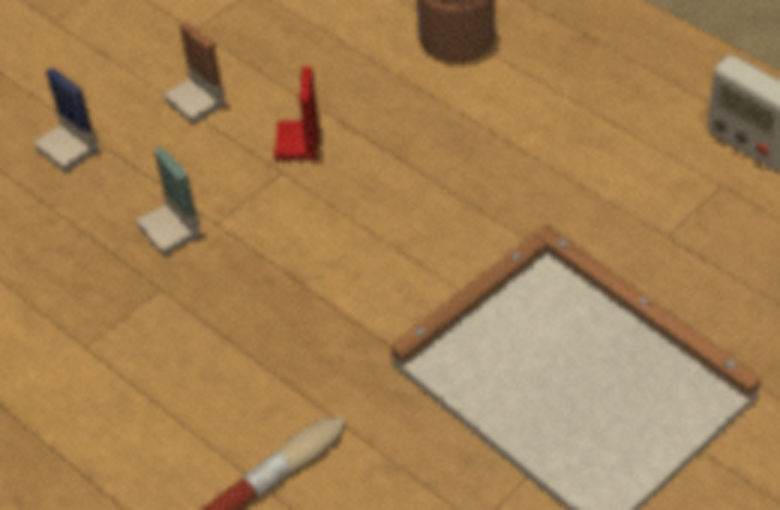

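The crop confirms the choice: teal tile (165,200), orange-brown tile (195,75), blue tile (68,115), and the all-red look-alike (297,115), which I leave alone. The fences meet at about (545,245). Teal plate is near (0.483,0.277) with yaw -20°, and orange is near (0.591,0.339) with yaw -13°. The board corner is near (0.578,0.050) with yaw -14°. I'm setting out for the teal tile.

Call:
step_arm:
  plan: "0 0.8 -0.8 0 0 0 -1;0 0.8 -0.8 0 0 0 -1;0 0.8 -0.8 0 0 0 -1;0 0.8 -0.8 0 0 0 -1;0 0.8 -0.8 0 0 0 -1;0 0.8 -0.8 0 0 0 -1;0 0.8 -0.8 0 0 0 -1;0 0.8 -0.8 0 0 0 -1;0 0.8 -0.8 0 0 0 -1;0 0.7 -0.8 0 0 0 -1"
  squeeze: 30

```text
t: 1.35
position: [0.4816, 0.2816, 0.2311]
orientation: [-3.141, 0.0, 1.671]
force: [0.4, 0.2, -0.1]
width: 0.0855
grasp_force: 0.0
```

Call:
step_arm:
  plan: "0 0 0 0 0 0 -1;0 0 0 0 0 0 -1;0 0 0 0 0 0 -1;0 0 0 0 0 0 -0.7;0 0 0 0 0 0 0;0 0 0 0 0 0 0;0 0 0 0 0 0 0;0 0 0 0 0 0 0;0 0 0 0 0 0 0;0 0 0 0 0 0 0"

```text
t: 2.6
position: [0.4808, 0.2829, 0.2313]
orientation: [3.142, -0.0, 1.231]
force: [-0.5, 0.2, -0.1]
width: 0.0855
grasp_force: 0.0
```

```bash
cat >> h.py <<'E'
from scipy.spatial.transform import Rotation as Rot
def wrist(name):
    from bench import monitor, imaging
    s=monitor.state(); f=imaging.grab_frame("wrist")
    T=np.eye(4); T[:3,:3]=Rot.from_euler("xyz",s["orientation"]).as_matrix(); T[:3,3]=s["position"]
    W=np.linalg.inv(T@f["mount"]); f["rvec"]=cv2.Rodrigues(W[:3,:3])[0].ravel(); f["tvec"]=W[:3,3]
    cv2.imwrite(f"pics/{name}.png",f["frame"][:,:,::-1]); np.savez(name+".npz",**f)
    print(s["t"],s["position"].round(4),s["orientation"].round(4),s["force"].round(2),round(s["width"],4))
    return f
E
python3 - <<'E'
from h import *
f=wrist("w1")
P=pts(f,np.ones((480,640),bool))
Q=P[(P[:,2]>.04)&(P[:,2]<.075)&(abs(P[:,0]-.483)<.04)&(abs(P[:,1]-.277)<.04)]
print(len(Q),Q.mean(0),Q[:,2].max()); r=cv2.minAreaRect((Q[:,:2]*1000).astype(np.float32)); print(r)
Q=P[(P[:,2]>.056)&(P[:,2]<.075)&(abs(P[:,0]-.483)<.04)&(abs(P[:,1]-.277)<.04)]
print(len(Q),cv2.minAreaRect((Q[:,:2]*1000).astype(np.float32)))
E
```

```text
2.6 [0.4808 0.2829 0.2313] [ 3.1415 -0.      1.2309] [-0.54  0.15 -0.15] 0.0855
401 [0.48282204 0.27969622 0.05956985] 0.0626868137799299
((482.1236267089844, 277.65020751953125), (34.32510757446289, 7.49772310256958), 69.46212005615234)
363 ((482.1687927246094, 277.5439147949219), (34.150672912597656, 7.405375003814697), 70.47128295898438)
```

View pics/w1.png

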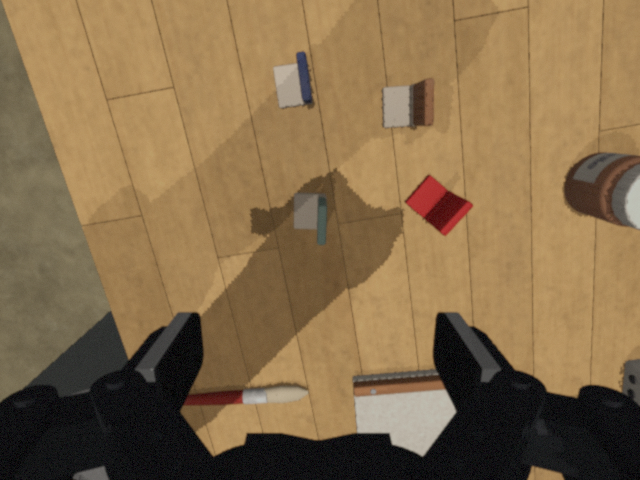

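The wrist view shows the teal tile at (310,218), standing clear of the blue (295,80), orange (408,103) and red (440,205) tiles. Its plate centre is (0.482,0.2776) with yaw -20°. I'm descending and gripping across the plate's thickness.

Call:
step_arm:
  plan: "0 0.03 -0.13 -0.9 0 0 0;0 0 0 -0.9 0 0 0;0 0 0 -0.9 0 0 0;0 0 0 -0.9 0 0 0;0 0 0 -0.9 0 0 0;0 0 0 -0.65 0 0 0;0 0 0 0 0 0 0;1 0 0 0 0 0 0;1 0 0 0 0 0 0;1 0 0 0 0 0 0"

```text
t: 3.9
position: [0.4825, 0.2781, 0.0263]
orientation: [3.141, -0.001, 1.231]
force: [-0.1, -0.2, 0.7]
width: 0.0322
grasp_force: 0.0
```

Call:
step_arm:
  plan: "1 0 0 0 0 0 0;1 0 0 0 0 0 0;1 0 0 0 0 0 0;1 0 0 0 0 0 0;1 0 0 0.2 0 0 0;1 0 0 0.5 0 0 0;1 0 0 0.7 0 0 0;1 0 0 0.7 0 0 0;1 0 0 0.4 0 0 0;1 0 0 0 0 0 0"

```text
t: 5.15
position: [0.4824, 0.2781, 0.1262]
orientation: [3.141, -0.002, 1.231]
force: [0.5, 0.8, -0.5]
width: 0.0077
grasp_force: 33.2
```

Call:
step_arm:
  plan: "1 0.24 -0.74 0.26 0 0 0.1;1 0.24 -0.74 0.26 0 0 0.1;1 0.24 -0.74 0.26 0 0 0.1;1 0.24 -0.74 0.26 0 0 0.1;1 0.24 -0.74 0.26 0 0 0.1;1 0.24 -0.74 0.26 0 0 0.1;1 0.24 -0.74 0.26 0 0 0.1;1 0.24 -0.74 0.26 0 0 0.1;1 0 0 0 0 0 0;1 0 0 0 0 0 0"

```text
t: 6.4
position: [0.5581, 0.0415, 0.2073]
orientation: [-3.14, 0.0, 1.327]
force: [0.0, 0.2, -0.8]
width: 0.0078
grasp_force: 33.2
```

```bash
python3 - <<'E'
from h import *
f=wrist("w2")
hsv=cv2.cvtColor(f["frame"],cv2.COLOR_RGB2HSV)
P=pts(f,np.ones((480,640),bool)); B=P[(abs(P[:,0]-.5)<.13)&(abs(P[:,1]+.01)<.14)]
print(np.histogram(B[:,2],bins=np.arange(-.004,.032,.002)))
F=B[(B[:,2]>.0185)&(B[:,2]<.027)]
a=np.radians(-14.); X=np.array([np.cos(a),np.sin(a)]); Y=np.array([-X[1],X[0]]); c=np.array([.5775,.0494])
L=(F[:,:2]-c)@np.c_[X,Y]*1000
far=L[(L[:,1]<-15)&(L[:,1]>-160)&(L[:,0]>-6)&(L[:,0]<20)]; stop=L[(L[:,0]<-15)&(L[:,0]>-120)&(L[:,1]>-6)&(L[:,1]<20)]
for n,S,i,j in(("far",far,0,1),("stop",stop,1,0)):
    if len(S)<50: print(n,len(S)); continue
    bins=np.arange(S[:,j].min(),S[:,j].max(),5); e=[]
    for b in bins:
        s=S[(S[:,j]>=b)&(S[:,j]<b+5)][:,i]
        if len(s)>8: e.append((b+2.5,np.percentile(s,2),np.percentile(s,98)))
    e=np.array(e); print(n,len(S),F[:,2].mean(),"inner",np.polyfit(e[:,0],e[:,1],1),"outer",np.polyfit(e[:,0],e[:,2],1),e[[0,-1],0])
E
```

```text
6.4 [0.5581 0.0415 0.2073] [-3.1397e+00  4.0000e-04  1.3269e+00] [ 0.04  0.22 -0.85] 0.0078
(array([   24,  7256, 29849,  1420,     1,    94,  2749, 11565,   846,
         165,    22,   144,   809,  2730,   105,     0,     0]), array([-0.004, -0.002,  0.   ,  0.002,  0.004,  0.006,  0.008,  0.01 ,
        0.012,  0.014,  0.016,  0.018,  0.02 ,  0.022,  0.024,  0.026,
        0.028,  0.03 ]))
far 1062 0.022464520368849647 inner [-0.01130659 -3.54889838] outer [-2.64297579e-03  8.05251470e+00] [-87.72500936 -17.72500936]
stop 1862 0.022464520368849647 inner [ 0.00082067 -0.02782681] outer [5.55542972e-04 1.13652861e+01] [-117.38633396  -17.38633396]
```

View pics/w2.png

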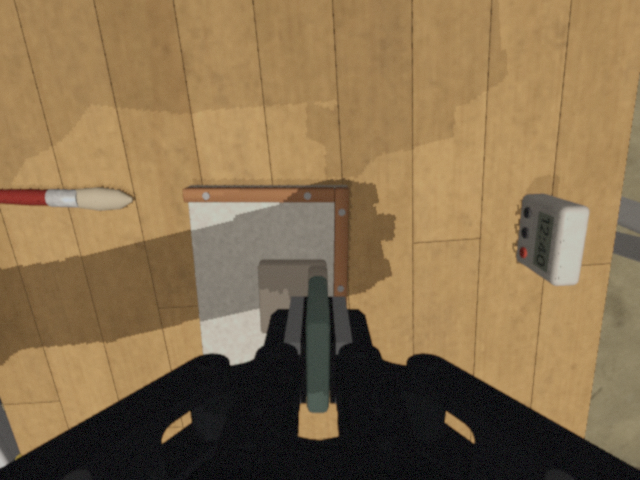

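The view shows the teal tile in the grip (318,340), and the fence corner at about (337,203). The far fence runs down the right side. The fences measure 22.5 mm high, as they should, and the corner is at (0.574,0.050) with yaw -14.0°. I'm descending 6 mm short of both fences.

Call:
step_arm:
  plan: "1 0.02 -0.29 0 0 0 0;1 0 0 -0.7 0 0 0;1 0 0 -0.8 0 0 0;1 0 0 -0.8 0 0 0;1 0 0 -0.8 0 0 0;1 0 0 -0.6 0 0 0;1 0 0 -0.3 0 0 0;1 0 0 -0.1 0 0 0;1 0 0 -0.05 0 0 0;1 0 0 0 0 0 0"

```text
t: 7.7
position: [0.5601, 0.0294, 0.0432]
orientation: [3.141, -0.001, 1.327]
force: [-0.9, -0.7, -0.4]
width: 0.0074
grasp_force: 33.2
```

Call:
step_arm:
  plan: "1 0 0 -0.05 0 0 0;1 0 0 -0.05 0 0 0;1 0 0 -0.04 0 0 0;1 0 0 -0.02 0 0 0;1 0 0 0 0 0 0;1 0.025 -0.006 0 0 0 0;1 0.025 -0.006 0 0 0 0;1 0.025 -0.006 0 0 0 0;1 0 0 0 0 0 0;1 0 0 0 0 0 0"

```text
t: 8.95
position: [0.5626, 0.0286, 0.0361]
orientation: [-3.142, 0.0, 1.327]
force: [-1.0, -0.9, -1.4]
width: 0.0075
grasp_force: 33.2
```

Call:
step_arm:
  plan: "1 0.025 -0.006 0 0 0 0;1 0 0 0 0 0 0;1 0.025 -0.006 0 0 0 0;1 0 0 0 0 0 0;1 0.025 -0.006 0 0 0 0;1 0 0 0 0 0 0;1 0 0 0 0 0 0;1 0 0 0 0 0 0;1 0 0 0 0 0 0;1 0 0 0 0 0 0"

```text
t: 10.2
position: [0.5651, 0.028, 0.0359]
orientation: [-3.141, 0.0, 1.327]
force: [-4.2, 0.9, 1.1]
width: 0.0076
grasp_force: 33.3
```

Call:
step_arm:
  plan: "1 0.006 0.024 0 0 0 0;1 0.006 0.024 0 0 0 0;1 0.006 0.024 0 0 0 0;1 0.006 0.024 0 0 0 0;1 0.006 0.024 0 0 0 0;1 0 0 0 0 0 0;1 0.006 0.024 0 0 0 0;1 0 0 0 0 0 0;1 0 0 0 0 0 0;1 0 0 0 0 0 0"

```text
t: 11.45
position: [0.5662, 0.0325, 0.0358]
orientation: [-3.14, 0.002, 1.326]
force: [-5.5, -2.0, -0.1]
width: 0.0076
grasp_force: 33.2
```

Call:
step_arm:
  plan: "1 0.006 0.024 0 0 0 0;1 0 0 0 0 0 0;1 0 0 0 0 0 0;1 0.006 0.024 0 0 0 0;1 0 0 0 0 0 0;1 0 0 0 0 0 0;1 0 0 0 0 0 0;1 0 0 0 0 0 0;1 0 0 0 0 0 0;1 0 0 0 0 0 0"

```text
t: 12.7
position: [0.5666, 0.034, 0.0358]
orientation: [-3.14, 0.002, 1.326]
force: [-5.7, -2.4, 1.3]
width: 0.0076
grasp_force: 33.3
```

Call:
step_arm:
  plan: "1 0.006 0.024 0 0 0 0;1 0 0 0 0 0 0;1 0 0 0 0 0 0;1 0.006 0.024 0 0 0 0;1 0 0 0 0 0 0;1 0 0 0 0 0 0;1 0 0 0 0 0 0;1 0 0 0 0 0 0;1 0 0 0 0 0 0;1 0 0 0 0 0 0"

```text
t: 13.95
position: [0.5667, 0.0342, 0.0358]
orientation: [-3.14, 0.004, 1.325]
force: [-7.2, -6.3, 2.9]
width: 0.0075
grasp_force: 33.6
```

Both contacts show in the forces: the tile moved only 0.2 mm for 2 mm commanded along the stop. I'm releasing and lifting straight up.

Call:
step_arm:
  plan: "0.6 0 0 0 0 0 0;0.6 0 0 0 0 0 0;0.6 0 0 0 0 0 0;0.6 0 0 0 0 0 0;0.6 0 0 0.2 0 0 0;0.6 0 0 0.5 0 0 0;0.6 0 0 0.8 0 0 0;0.6 0 0 0.8 0 0 0;0.6 0 0 0.8 0 0 0;0.6 0 0 0.8 0 0 0"

```text
t: 15.2
position: [0.568, 0.0374, 0.1938]
orientation: [3.141, -0.0, 1.327]
force: [0.3, 1.1, -0.1]
width: 0.0343
grasp_force: 0.0
```

```bash
cat >> h.py <<'E'
a=np.radians(-14.); X=np.array([np.cos(a),np.sin(a)]); Y=np.array([-X[1],X[0]]); C=np.array([.5740,.0499])
def loc(xy): return (np.asarray(xy)-C)@np.c_[X,Y]*1000
E
python3 - <<'E'
from h import *
f=wrist("w3")
P=pts(f,np.ones((480,640),bool)); L=loc(P[:,:2]); z=P[:,2]
def rep(n,m):
    Q=L[m]; print(n,m.sum(),Q.min(0).round(1),Q.max(0).round(1)) if m.sum()>5 else print(n,0)
    if m.sum()>5: print(cv2.minAreaRect(Q.astype(np.float32)))
near=(abs(L[:,0]+4)<25)&(abs(L[:,1]+17)<30)
rep("top",near&(z>.064)&(z<.078)); print(z[near&(z>.06)&(z<.08)].max())
rep("foot",near&(z>.015)&(z<.0195)&(L[:,0]<-9))
rep("fence",(z>.0195)&(z<.0255)&(L[:,0]>-3)&(L[:,0]<15)&(L[:,1]<-40)&(L[:,1]>-150))
rep("stop",(z>.0195)&(z<.0255)&(L[:,1]>-3)&(L[:,1]<15)&(L[:,0]<-40)&(L[:,0]>-120))
E
```

```text
15.2 [0.568  0.0374 0.1938] [ 3.1409e+00 -4.0000e-04  1.3267e+00] [ 0.32  1.07 -0.11] 0.0343
top 511 [ -7.5 -33.9] [-0.3 -0.2]
((-3.8464083671569824, -17.083084106445312), (33.678062438964844, 7.194527626037598), 89.73837280273438)
0.07332720442559416
foot 689 [-29.  -33.9] [-9.  11.9]
((-18.997655868530273, -11.001913070678711), (45.82462692260742, 19.90825080871582), 89.66716003417969)
fence 1519 [   0.9 -150. ] [ 12.3 -40. ]
((6.712146759033203, -94.97669982910156), (11.326909065246582, 109.95233917236328), 0.16368216276168823)
stop 1484 [-119.9    0.4] [-40.  12.]
((-79.98890686035156, 6.175844669342041), (79.90752410888672, 11.55809211730957), 0.04725820571184158)
```

View pics/w3.png

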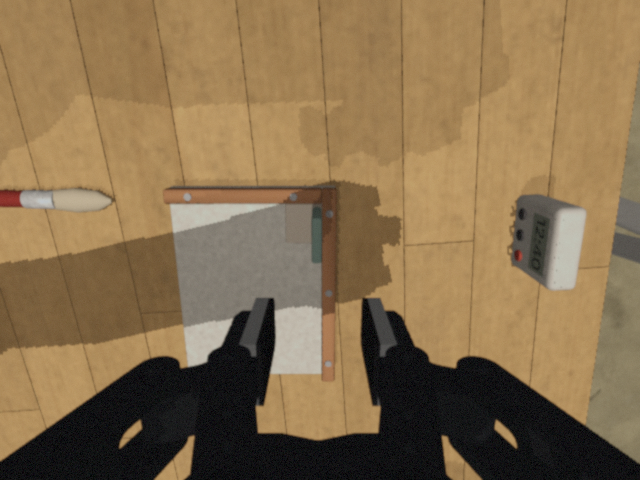

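Teal stands at (320,235), tight in the corner: its plate centre is at (-3.9,-17.1) mm in corner axes, and it is square to the fence. Next is the orange tile.

Call:
step_arm:
  plan: "0.4 0.07 0.5 0.3 0 0 0;0.4 0.07 0.9 0.3 0 0 0;0.4 0.07 1 0.3 0 0 0;0.4 0.07 1 0 0 0 0;0.4 0.07 1 0 0 0 0;0.4 0.07 1 0 0 0 0;0.4 0.07 1 0 0 0 0;0.4 0.07 0.8 0 0 0 0;0.4 0 0.3 0 0 0 0;0.4 0 0 0 0 0 0"

```text
t: 16.5
position: [0.5902, 0.3374, 0.228]
orientation: [3.142, 0.001, 1.328]
force: [0.3, -0.3, -0.2]
width: 0.0513
grasp_force: 0.0
```

```bash
python3 - <<'E'
from h import *
f=wrist("w4")
P=pts(f,np.ones((480,640),bool)); z=P[:,2]
n=(abs(P[:,0]-.591)<.035)&(abs(P[:,1]-.339)<.035)
for lo,hi in((.055,.075),(.005,.011)):
    Q=P[n&(z>lo)&(z<hi)]; print(len(Q),cv2.minAreaRect((Q[:,:2]*1000).astype(np.float32)),Q[:,2].max())
E
```

```text
16.5 [0.5902 0.3374 0.228 ] [3.1415e+00 6.0000e-04 1.3276e+00] [ 0.27 -0.34 -0.18] 0.0513
380 ((589.671875, 340.8531799316406), (34.037479400634766, 7.422915935516357), 74.24223327636719) 0.06366692120707212
846 ((578.6797485351562, 343.6692810058594), (34.3678092956543, 28.641502380371094), 74.55347442626953) 0.010967770905834541
```

View pics/w4.png

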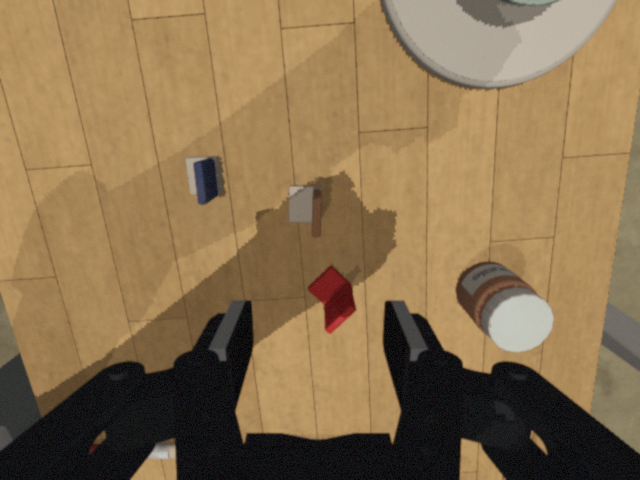

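The orange-brown tile is at (305,205), with the red look-alike at (335,300) and the blue tile at (203,180). Its plate centre is (0.5897,0.3409) with yaw -15.8°. I'm descending and gripping.

Call:
step_arm:
  plan: "0.4 -0.02 0.09 -0.8 0 0 -0.25;0.4 0 0 -0.9 0 0 0;0.4 0 0 -0.9 0 0 0;0.4 0 0 -0.9 0 0 0;0.4 0 0 -0.9 0 0 0;0.4 0 0 -0.65 0 0 0;0.4 0 0 0 0 0 0;1 0 0 0 0 0 0;1 0 0 0 0 0 0;1 0 0 0 0 0 0"

```text
t: 17.8
position: [0.5905, 0.3414, 0.0277]
orientation: [3.14, -0.002, 1.297]
force: [-0.3, -0.7, 5.4]
width: 0.0077
grasp_force: 32.4
```

Call:
step_arm:
  plan: "1 0 0 0 0 0 0;1 0 0 0 0 0 0;1 0 0 0 0 0 0;1 0 0 0.2 0 0 0;1 0 0 0.6 0 0 0;1 0 0 0.8 0 0 0;1 0 0 0.8 0 0 0;1 0 0 0.8 0 0 0;1 0 0 0.3 0 0 0;1 0 0 0 0 0 0"

```text
t: 19.05
position: [0.5897, 0.3412, 0.1666]
orientation: [3.141, -0.001, 1.297]
force: [-0.5, -1.1, -1.9]
width: 0.0074
grasp_force: 31.5
```

Call:
step_arm:
  plan: "1 -0.1 -0.6 0 0 0 0.25;1 -0.1 -0.95 0 0 0 0;1 -0.1 -1 0 0 0 0;1 -0.1 -1 0 0 0 0;1 -0.1 -1 0 0 0 0;1 -0.1 -1 0 0 0 0;1 -0.1 -1 0 0 0 0;1 -0.1 -1 0 0 0 0;1 -0.1 -0.8 0 0 0 0;1 -0.06 -0.31 0 0 0 0"

```text
t: 20.3
position: [0.5501, -0.0074, 0.165]
orientation: [-3.14, 0.001, 1.324]
force: [-0.3, 0.8, -0.3]
width: 0.0076
grasp_force: 31.5
```

Call:
step_arm:
  plan: "1 0 0 0 0 0 0;1 0 0 0 0 0 0;1 0 0 -0.5 0 0 0;1 0 0 -0.8 0 0 0;1 0 0 -0.8 0 0 0;1 0 0 -0.5 0 0 0;1 0 0 -0.2 0 0 0;1 0 0 0 0 0 0;1 0 0 0 0 0 0;1 0 0 0 0 0 0"

```text
t: 21.55
position: [0.5517, -0.0052, 0.0549]
orientation: [3.14, -0.001, 1.327]
force: [-0.8, 0.2, -0.9]
width: 0.0072
grasp_force: 31.5
```

Call:
step_arm:
  plan: "1 0 0 -0.2 0 0 0;1 0 0 -0.15 0 0 0;1 0 0 -0.06 0 0 0;1 0 0 -0.04 0 0 0;1 0 0 0 0 0 0;1 0.025 -0.006 0 0 0 0;1 0.025 -0.006 0 0 0 0;1 0.025 -0.006 0 0 0 0;1 0 0 0 0 0 0;1 0 0 0 0 0 0"

```text
t: 22.8
position: [0.5513, -0.0055, 0.0376]
orientation: [-3.136, -0.001, 1.327]
force: [-15.6, 2.7, 31.5]
width: 0.0076
grasp_force: 36.5
```

The tile's underside met the board a little high, with 31 N of downward pressure. I'm raising by about 1 mm.

Call:
step_arm:
  plan: "1 -0.04 0.01 0.02 0 0 0;1 0 0 0.01 0 0 0;1 0 0 0 0 0 0;1 0 0 0 0 0 0;1 0 0 0 0 0 0;1 0 0 0 0 0 0;1 0 0 0 0 0 0;1 0 0 0 0 0 0;1 0 0 0 0 0 0;1 0 0 0 0 0 0"

```text
t: 24.05
position: [0.551, -0.0054, 0.0377]
orientation: [-3.138, -0.0, 1.327]
force: [-7.7, 0.9, 12.9]
width: 0.0075
grasp_force: 33.4
```

Call:
step_arm:
  plan: "1 0 0 0.02 0 0 0;1 0 0 0.01 0 0 0;1 0 0 0 0 0 0;1 0 0 0 0 0 0;1 0.025 -0.006 0 0 0 0;1 0 0 0 0 0 0;1 0.025 -0.006 0 0 0 0;1 0 0 0 0 0 0;1 0 0 0 0 0 0;1 0 0 0 0 0 0"

```text
t: 25.3
position: [0.5546, -0.0061, 0.0385]
orientation: [3.142, -0.0, 1.327]
force: [-1.0, 0.0, -1.2]
width: 0.0075
grasp_force: 31.5
```

Call:
step_arm:
  plan: "1 0.025 -0.006 0 0 0 0;1 0 0 0 0 0 0;1 0.025 -0.006 0 0 0 0;1 0 0 0 0 0 0;1 0.02 -0.005 0 0 0 0;1 0 0 0 0 0 0;1 0 0 0 0 0 0;1 0 0 0 0 0 0;1 0 0 0 0 0 0;1 0 0 0 0 0 0"

```text
t: 26.55
position: [0.5566, -0.0066, 0.0383]
orientation: [-3.14, 0.0, 1.327]
force: [-5.0, 1.7, 2.8]
width: 0.0076
grasp_force: 31.8
```

Call:
step_arm:
  plan: "1 0.006 0.024 0 0 0 0;1 0.006 0.024 0 0 0 0;1 0.006 0.024 0 0 0 0;1 0.006 0.024 0 0 0 0;1 0.006 0.024 0 0 0 0;1 0.006 0.024 0 0 0 0;1 0.006 0.024 0 0 0 0;1 0.006 0.024 0 0 0 0;1 0 0 0 0 0 0;1 0 0 0 0 0 0"

```text
t: 27.8
position: [0.5582, 0.0, 0.038]
orientation: [-3.14, 0.001, 1.326]
force: [-4.2, -2.1, -1.2]
width: 0.0076
grasp_force: 31.4
```

Call:
step_arm:
  plan: "1 0.006 0.024 0 0 0 0;1 0 0 0 0 0 0;1 0.006 0.024 0 0 0 0;1 0 0 0 0 0 0;1 0.006 0.024 0 0 0 0;1 0 0 0 0 0 0;1 0 0 0 0 0 0;1 0 0 0 0 0 0;1 0 0 0 0 0 0;1 0 0 0 0 0 0"

```text
t: 29.05
position: [0.5586, 0.0014, 0.038]
orientation: [-3.14, 0.003, 1.325]
force: [-5.1, -6.4, 0.9]
width: 0.0073
grasp_force: 31.7
```

Contact with teal: Fy is -6.4 N and the tile moved 1.4 mm for 3 mm commanded. I'm releasing and lifting.

Call:
step_arm:
  plan: "0.6 0 0 0 0 0 0;0.6 0 0 0 0 0 0;0.6 0 0 0 0 0 0;0.6 0 0 0 0 0 0;0.6 0 0 0.2 0 0 0;0.6 0 0 0.5 0 0 0;0.6 0 0 0.8 0 0 0;0.6 0 0.3 0.8 0 0 0;0.6 0 0.3 0.8 0 0 0;0.6 0 0 0.8 0 0 0"

```text
t: 30.3
position: [0.56, 0.0289, 0.1961]
orientation: [3.141, -0.001, 1.328]
force: [0.3, 1.5, -0.1]
width: 0.0341
grasp_force: 0.0
```

```bash
python3 - <<'E'
from h import *
f=wrist("w5"); im=f["frame"]
H,W=480,640
P=pts(f,np.ones((H,W),bool)); vu=np.argwhere(f["depth"]>0); col=im[vu[:,0],vu[:,1]].astype(int)
L=loc(P[:,:2]); z=P[:,2]
near=(abs(L[:,0]+4)<25)&(L[:,1]<12)&(L[:,1]>-80)
top=near&(z>.062)&(z<.08); warm=col[:,0]>col[:,2]+8
for n,m in(("teal",top&~warm),("orange",top&warm),("both",top),("foot",near&(z>.0155)&(z<.0195)&(L[:,0]<-10)&(L[:,1]<-2))):
    print(n,m.sum(),L[m].min(0).round(1),L[m].max(0).round(1),z[m].max().round(4),cv2.minAreaRect(L[m].astype(np.float32)))
ys,xs=vu[top].min(0)-40; ye,xe=vu[top].max(0)+40
g=cv2.resize(im[max(ys,0):ye,max(xs,0):xe],None,fx=4,fy=4,interpolation=cv2.INTER_CUBIC)[:600,:800]; cv2.imwrite("pics/crop5.png",g[:,:,::-1])
E
```

```text
30.3 [0.56   0.0289 0.1961] [ 3.1412e+00 -7.0000e-04  1.3284e+00] [ 0.35  1.49 -0.05] 0.0341
teal 463 [ -6.9 -33.4] [-0.4 -0.4] 0.0732 ((-3.6954188346862793, -16.908594131469727), (6.458132266998291, 33.0392951965332), 0.44699880480766296)
orange 505 [ -7.5 -68.5] [-0.1 -0.8] 0.0726 ((-3.831470489501953, -34.66851043701172), (7.370951175689697, 67.65187072753906), 0.14086303114891052)
both 968 [ -7.5 -68.5] [-0.1 -0.4] 0.0732 ((-3.8320257663726807, -34.44266891479492), (7.370951175689697, 68.10355377197266), 0.14086303114891052)
foot 1225 [-29. -69.] [-10.7  -2.3] 0.0195 ((-19.856239318847656, -35.60594177246094), (66.70153045654297, 18.21686553955078), 89.97753143310547)
```

View pics/crop5.png

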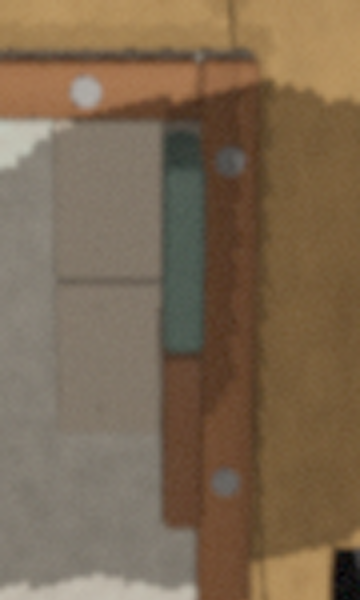

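Both tiles stand side by side, teal (182,240) in the corner and orange (182,440) next to it. Both backs line up with the fence, and together they span 68.1 mm against 68 mm nominal, so there is no gap. I'm handing in.

```bash
python3 -c "
from bench import hand_in
print(hand_in())"
```

```text
the job is handed in; nothing more can be done
None
```

The job is handed in: the teal tile stands in the corner against the far fence and the stop, the orange tile stands tight beside it, both upright with backs to the fence, and I never touched the blue tile, cup or jar.

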